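# Turn the kitchen radio up three clicks

## Robot

A 6-joint arm with a two-finger parallel gripper is mounted at the origin on a cart in front of the work surface, level with it; the furniture and walls round the work are solid. World frame = base frame: x ahead of the robot, y to its left, z up, the work surface at z = 0. Lengths are in mm, angles in rad, forces in N, time in s.
With the tool pointing down it reaches from about 325 to 900 mm from the base axis. Payload 3.5 kg.
Tool frame: the origin (TCP) lies midway between the tips of the shut fingers; the grasp point (between the pads) lies 19 mm behind it (tcp_to_grasp is the distance from the TCP to the grasp point, in mm); z points along the fingers, y is the line along which they close (so a half turn about z gives the same grasp; the last joint's range is limited). The gripper opens to 85 mm and grips with 20 to 120 N. Pads are 22 mm wide; open, the fingers measure 114 mm over their backs; the gripper's body (76 mm by 85 mm) begins 54 mm behind the grasp point. The pads swing forward as they close: fully open they stand 13 mm farther back than shut.
Start: joints at [-1.226, 0.276, -0.026, 1.268, 0, 1.467], TCP at [270.603, -563.379, 231.313] pointing down, gripper open.
Joint ranges: [-3.12, 3.12], [-0.85, 1.88], [-1.08, 1.24], [-1.95, 2.15], [-1.57, 1.53], [-3.14, 3.14]. Speed limits (rad/s): [2.57, 2.57, 3.14, 3.14, 3.14, 3.14].

## Interface

Orientations are given as a 3x3 rotation matrix whose columns are the frame's x, y, z axes.
In Python, from station import * gives the robot as it stands.
- The arm moves only by the tool jog_arm, never from a script. Its argument "commands" is a list of rows, each a list of 6 numbers: the shift along the tool's x, y, z each as a share of 0.03 m, from -1 to 1, then the turn, a rotation vector about the tool's x, y, z each as a share of 0.12 rad, from -1 to 1. In form: [[tx, ty, tz, rx, ry, rz], ...]. A call has 1 to 8 rows; each row shifts and turns the commanded pose from where the row before left it, along the tool's axes as they then stand; what a row does not reach is not made up. A row lasts 1/12 s, in which the tool goes at most 41.7 mm and 7.16 degrees, less where a joint would pass 70% of its speed; a pose out of reach is approached as far as the arm can. A call with a number of a shift or a turn outside -1 to 1 is refused whole. A call with a gripper value outside its range is refused whole. "jaw" is the closure, from -1 (fully open) to 1 (shut), set as the call begins (left out, the last holds). The fingers move at their own pace and stop on an object; "force" is the grip in N (left out, the last holds). Time passes only in rows, so rows that do not move let the fingers close. It gives the time, the measured TCP pose, the force, the opening and the grip force at its end, in the units of the state.
- sense(): the state, without advancing time (a new reading comes with each control period).
- snapshot(name): name is "scene" or "top" or "wrist"; returns a dict with "frame" (400x640x3 uint8, red, green, blue), "K" (3x3 intrinsics, pixels), "k1" (the pictures are not rectified: a ray, as slopes to the right and down, at radius r is drawn at 1 + k1 r^2 times it, then the intrinsics apply), "extrinsics" (4x4, takes a point from world to camera coordinates). Camera axes: x right, y down, z forward; pixel columns grow to the right and rows downward; lengths in mm; the calibration is good to about 2 mm. A picture is of the moment at which its call begins. There is no depth.
- sign_off(): hands the job in; it is judged then, once.
Trained networks look in the newest picture that a camera, given by its name, has taken for a name from the list of things; names that differ only in an ending like _2 or _b are one class to them, and where a whole thing is asked for, a point or a joint stands for the part that bears it (a point fixed in the world has none). Each returns a list of dicts, best first, with "conf" (0 to 1); they miss things now and then, are a little off and sometimes report something else, mostly with a low value. They report only what shows in the picture. A call takes as long as a camera call. They do not tell look-alikes from the thing itself.
- cut_out(target, camera): "region" (400x640 bool, what is visible of it) and "bbox" ([left, top, right, bottom] in pixels, round what is visible of it).
The state is a dict: "t": time; "qpos": joint angles; "dq": joint speeds; "effort": joint torques, N m; "ee_pos": TCP position; "eef_rot": TCP orientation; "ft_force": force on the tool from outside, world axes, zero at the start; "moment": the same for the moment, N m; "width": opening from 0.0 (shut) to 1.0 (fully open); "grasp_force": force on a finger pad.
Only numpy, scipy, OpenCV 4.12 (cv2) and the standard library are available. Lean on these libraries where they do the work, as an engineer would, in place of code of your own. Each camera call takes 0.05 s, during which the arm holds its last target. There are 200 camera calls.

## Task

The kitchen radio (the wide box with the slotted speaker grille) is turned right down. With a fingertip on the ribbed wheel that stands out of its top, roll the wheel three clicks up, towards the back of the radio, so that the white mark on its rim comes to the top, then take the finger away. Do not turn the similar wheel of the small plain lamp dimmer.

Things in the scene. Friction and masses are not known exactly. Their poses are not given: they have to be found in the camera images.
- radio: The radio, a wooden box that stands firm: 80 mm deep (x), 170 mm wide (y), 95 mm high, slotted grille in front. Origin: centre of its underside, on the worktop. x points from the grille to the back, y to its left, z up; turned by up to 0.35 rad from facing the robot. It may stand left or right of the lamp dimmer.
- volume_top (a point): Topmost point of the radio's wheel, mid-width, 115 mm above the worktop, fixed to the radio; axes as the radio's. The wheel is a black ribbed disc 64 mm across, 20 mm wide, axle along y, 20 mm proud of the flat top, 35 mm to +y of its middle. It is sprung: pressed down it sinks up to 6 mm (2 N to start, 6 N at the end). Closed fingers pressed in 2 to 4 mm turn it by friction without slip.
- volume_wheel (a joint): Turn of the radio's wheel, rad: 0 at the start (at its stop, white rim mark 60 degrees before the top on the grille side), growing to 3.14 as the top rolls to the radio's back (+x). A click every 20 degrees (0.349 rad, 11.2 mm of rim); let go, it settles in the nearest click. Three clicks are 1.047 rad, 33.5 mm of rim.
- dimmer_wheel (a joint): Turn of the lamp dimmer's wheel, rad, 0 at the start; it must stay there. The dimmer is a plain fixed wooden box, 86 x 86 mm and 70 mm high, without a grille, with the same kind of wheel in the middle of its top (wheel top 90 mm above the worktop).
Not all that is in view belongs to the job. What is shaped like the radio but green or pink is not meant.

How it is judged:
By the outcome, as a careful person would: the job done as asked, in the order asked, and still so for the second after the job is handed in, with the robot touching nothing.
It also fails if it takes over 29 s, if anything falls off the work surface, if the arm or the gripper's body presses on something with over 40 N, if the wrist force passes 120 N, or if a joint passes its speed limit or range.

## Working session

There is one attempt and no reset: what is moved stays moved. The work goes in short steps, Python scripts to look and compute and a tool call to move; the robot and the scene stay as the last step left them, time stands still between calls to the robot, and variables do not carry over. Pictures are saved under pics/ and viewed, at most 10 in all, crops included, and the job is handed in when it is done.

Besides the shell and the picture viewer there is one more tool, called after "Request:" as name([rows], argument=value, ...), one row to a line, values as JSON. jog_arm: Moves the arm, as the interface text tells. Shift numbers are shares of 0.03 m and turn numbers shares of 0.12 rad, none past 1 either way. Its arguments: {"type":"object","properties":{"commands":{"type":"array","items":{"type":"array","items":{"type":"number","minimum":-1,"maximum":1}}},"jaw":{"type":"number"},"force":{"type":"number"}},"required":["commands"]}

```bash
mkdir -p pics
python3 - <<'E'
from station import *
import cv2,numpy as np
s=sense();print(s['t'],s['ee_pos'],s['eef_rot'],s['ft_force'])
for c in("scene","top"):
    d=snapshot(c);np.savez(f'{c}.npz',**d)
    cv2.imwrite(f'pics/{c}.png',d['frame'][...,::-1]);print(c,d['K'],d['k1'],d['extrinsics'])
    for n in("radio","volume_wheel","dimmer_wheel"):
        for r in cut_out(n,c):
            ys,xs=np.nonzero(r['region']);print(n,r['conf'],r['bbox'],xs.mean(),ys.mean())
E
```

```text
0.0 [ 270.34385432 -562.61653809  230.12638084] [[ 9.01397126e-01  4.32992634e-01 -7.74142408e-04]
 [ 4.32993257e-01 -9.01394531e-01  2.17693119e-03]
 [ 2.44787436e-04 -2.29747796e-03 -9.99997331e-01]] [ 0.21330784 -0.69106526  0.15197525]
scene [[416.77183307   0.         314.06978835]
 [  0.         416.77183307 200.80079796]
 [  0.           0.           1.        ]] -0.06319886392408983 [[-6.24765681e-01 -7.80565768e-01  1.96195168e-02  2.28475179e+02]
 [-5.40047717e-01  4.13834241e-01 -7.32864028e-01  2.98113823e+02]
 [ 5.63929345e-01 -4.68463769e-01 -6.80092193e-01  9.17252429e+02]
 [ 0.00000000e+00  0.00000000e+00  0.00000000e+00  1.00000000e+00]]
radio 0.95 [265.6, 182.0, 327.7, 246.7] 295.0493066255778 213.82742681047765
radio 0.92 [311.1, 138.7, 358.4, 197.2] 332.7594128908743 166.6936821952776
radio 0.82 [412.4, 176.2, 453.9, 227.3] 432.691156462585 200.77687074829933
volume_wheel 0.77 [422.8, 196.9, 443.9, 209.3] 433.6244541484716 200.8296943231441
volume_wheel 0.64 [320.4, 151.8, 340.7, 168.6] 331.38732394366195 158.04929577464787
volume_wheel 0.58 [279.2, 200.7, 296.0, 
[... 339 characters left out ...]
01e+01]
 [-9.91547437e-01  1.85085792e-02 -1.28417728e-01  4.13953408e+02]
 [ 1.28244785e-01 -1.02510604e-02 -9.91689564e-01  1.06062301e+03]
 [ 0.00000000e+00  0.00000000e+00  0.00000000e+00  1.00000000e+00]]
radio 0.92 [267.6, 168.5, 338.9, 212.4] 304.4030727519205 192.04835065521917
radio 0.69 [349.7, 129.1, 419.5, 183.1] 384.9649272882806 157.5021385799829
volume_wheel 0.73 [284.2, 179.2, 297.3, 205.1] 291.01785714285717 192.82738095238096
volume_wheel 0.54 [412.6, 265.0, 422.0, 273.5] 414.2857142857143 269.44897959183675
volume_wheel 0.51 [370.0, 144.9, 383.4, 171.4] 375.5680751173709 157.47417840375587
dimmer_wheel 0.48 [233.0, 166.5, 244.8, 186.1] 238.17525773195877 175.96391752577318
```

Run:
```python
import cv2
a=cv2.imread('pics/scene.png');b=cv2.imread('pics/top.png')
cv2.imwrite('pics/s2.png',cv2.resize(a[120:260,200:480],(800,400),interpolation=3))
cv2.imwrite('pics/t2.png',cv2.resize(b[100:300,200:460],(780,600),interpolation=3))
```

```text
(no output)
```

View pics/s2.png

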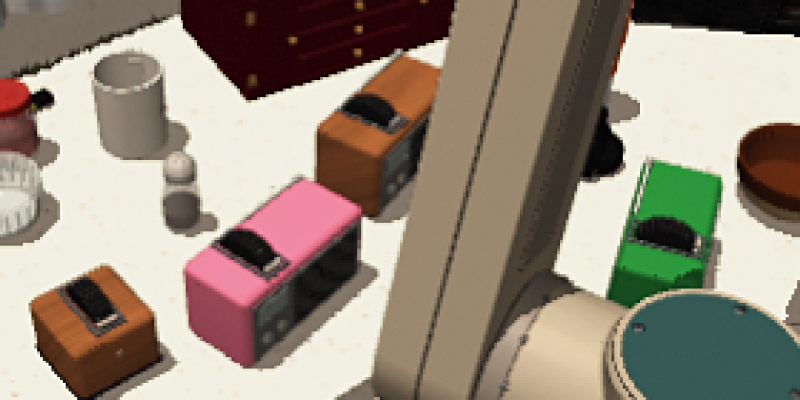

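View pics/t2.png

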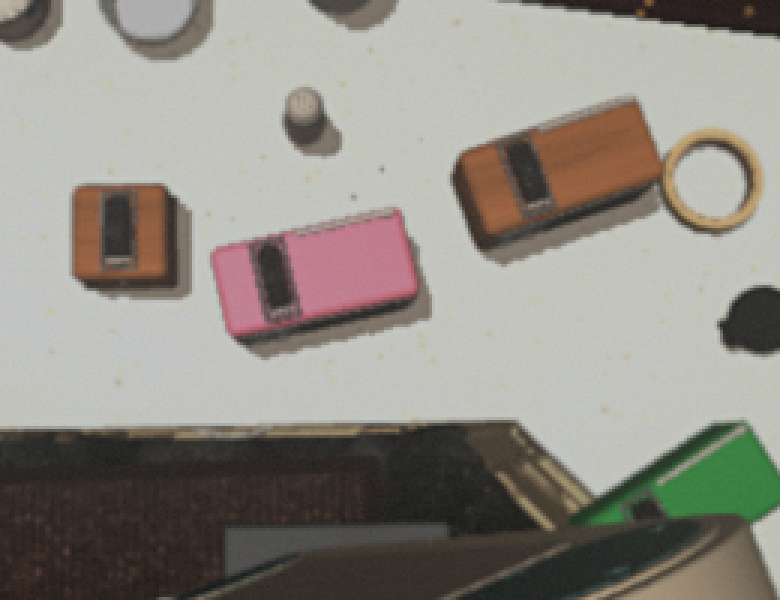

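The scene crop shows three radio-shaped boxes: wooden (scene 333,167; top 385,157), pink (scene 295,214; top 304,192) and green (scene 433,201). There is also a small plain wooden dimmer (top 238,176). The wooden one, with a grille and no green or pink, is the one meant. The enlarged top crop confirms this: its wheel is at about (376,157).

```bash
cat > h.py <<'E'
import numpy as np,cv2
from scipy.optimize import minimize,least_squares
def proj(d,P):
    E=d['extrinsics'];p=(E[:3,:3]@np.atleast_2d(P).T).T+E[:3,3]
    s=p[:,:2]/p[:,2:];s=s*(1+float(d['k1'])*(s**2).sum(1,keepdims=True))
    K=d['K'];return s*[K[0,0],K[1,1]]+K[:2,2]
def unproj(d,uv,z):
    return least_squares(lambda q:(proj(d,[q[0],q[1],z])[0]-uv),[500,0]).x
def R(a):return np.array([[np.cos(a),-np.sin(a)],[np.sin(a),np.cos(a)]])
def box(p):
    c=np.array([[x,y] for x in(-40,40) for y in(-85,85)])@R(p[2]).T+p[:2]
    return np.vstack([np.c_[c,0*c[:,0]+z] for z in(0,95)])
E
python3 - <<'E'
from h import *
from station import *
d=dict(np.load('top.npz'));sc=dict(np.load('scene.npz'))
snapshot("top")
rs=cut_out("radio","top");r=[r for r in rs if abs(r['bbox'][0]-350)<8][0]
m=r['region'].astype(np.uint8);m4=cv2.resize(m,None,fx=4,fy=4,interpolation=0)
def cost(p):
    h=cv2.convexHull(((proj(d,box(p))+.5)*4).astype(np.float32)).round().astype(int)
    k=np.zeros_like(m4);cv2.fillPoly(k,[h],1);return -(k&m4).sum()/(k|m4).sum()
best=None
c0=unproj(d,np.array([385,157]),60)
for a in(-.3,-.1,.1,.3):
    o=minimize(cost,[*c0,a],method='Nelder-Mead',options=dict(initial_simplex=[[*c0,a],[c0[0]+15,c0[1],a],[c0[0],c0[1]+15,a],[*c0,a+.15]]))
    print(o.x,o.fun)
    if best is None or o.fun<best.fun:best=o
p=best.x;w=np.array([*(p[:2]+R(p[2])@[0,35]),115.]);print('wheel top',w,proj(d,w),proj(sc,w))
print('wheel from top px z=110',unproj(d,np.array([375.6,157.2]),112))
print('from scene',unproj(sc,np.array([331.4,158.0]),110))
for c,dd in(('top',d),('scene',sc)):
    im=dd['frame'][...,::-1].copy();im=cv2.resize(im,None,fx=4,fy=4,interpolation=2)
    for q in np.vstack([box(p),w]):
        u=proj(dd,q)[0];cv2.circle(im,tuple(((u+.5)*4).astype(int)),3,(255,255,0),-1)
    u=proj(dd,w)[0]*4;x,y=u.astype(int);cv2.imwrite(f'pics/f_{c}.png',im[max(0,y-200):y+200,x-200:x+300])
a,b=[cv2.imread(f'pics/f_{c}.png') for c in('top','scene')];cv2.imwrite('pics/f.png',cv2.resize(np.hstack([a,b]),(800,320)))
E
```

```text
[ 658.26751689 -108.07197233   -1.9       ] 0.0
[ 658.26751689 -108.07197233   -1.7       ] 0.0
[ 658.26751689 -133.07197233   -1.4       ] 0.0
[ 681.60085022 -149.73863899   -1.36666667] 0.0
wheel top [ 691.38801996 -119.38710717  115.        ] [[351.88694992  89.83962506]] [[279.10080587 133.16572701]]
wheel from top px z=110 [ 510.69931954 -174.12443747]
from scene [ 501.60550939 -170.26233937]<stdin>:9: RuntimeWarning: overflow encountered in scalar negative
```

View pics/f.png

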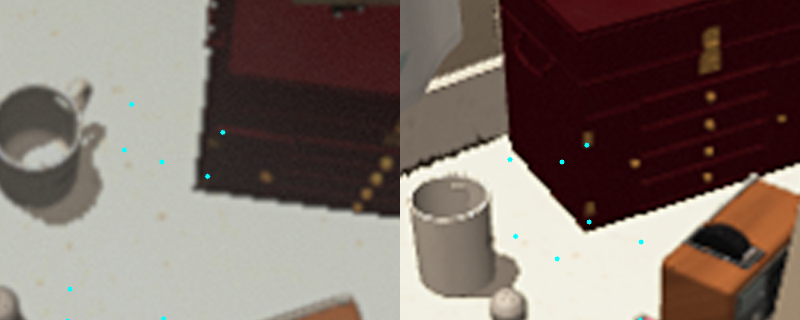

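Those pictures show a fit that ran away because of an unsigned overflow; I'll fix that and rerun.

Run:
```python
from h import *
from station import *
d=dict(np.load('top.npz'));sc=dict(np.load('scene.npz'))
snapshot("top")
rs=cut_out("radio","top");r=[r for r in rs if abs(r['bbox'][0]-350)<8][0]
m=r['region'].astype(np.uint8);m4=cv2.resize(m,None,fx=4,fy=4,interpolation=0)
def cost(p):
    P=box(p);h=cv2.convexHull(((proj(d,P)+.5)*4).astype(np.float32)).round().astype(int)
    k=np.zeros_like(m4);cv2.fillPoly(k,[h],1);return -float((k&m4).sum())/float((k|m4).sum())
best=None
c0=unproj(d,np.array([385,157]),60)
for a in(-.3,-.1,.1,.3):
    o=minimize(cost,[*c0,a],method='Nelder-Mead',options=dict(initial_simplex=[[*c0,a],[c0[0]+15,c0[1],a],[c0[0],c0[1]+15,a],[*c0,a+.15]]))
    print(o.x,o.fun)
    if best is None or o.fun<best.fun:best=o
p=best.x;w=np.array([*(p[:2]+R(p[2])@[0,35]),115.]);print('wheel top',w,proj(d,w),proj(sc,w))
for c,dd in(('top',d),('scene',sc)):
    im=cv2.resize(dd['frame'][...,::-1],None,fx=4,fy=4,interpolation=2)
    for q in np.vstack([box(p),w]):
        u=proj(dd,q)[0];cv2.circle(im,tuple(((u+.5)*4).astype(int)),3,(255,255,0),-1)
    x,y=(proj(dd,w)[0]*4).astype(int);cv2.imwrite(f'pics/f_{c}.png',im[y-200:y+200,x-200:x+300])
a,b=[cv2.imread(f'pics/f_{c}.png') for c in('top','scene')];cv2.imwrite('pics/g.png',cv2.resize(np.hstack([a,b]),(800,320)))
```

```text
[ 5.22655911e+02 -2.04984125e+02  3.26079170e-01] -0.9374500657199557
[ 5.23504404e+02 -2.08323175e+02  3.22950121e-01] -0.9382773391133818
[ 5.23682585e+02 -2.09035673e+02  3.23820054e-01] -0.9377127824203033
[ 5.22773041e+02 -2.05449682e+02  3.22165449e-01] -0.9380272968858846
wheel top [ 512.39660955 -175.13256012  115.        ] [[376.14755522 156.26595622]] [[330.34886933 154.22039655]]
```

View pics/g.png

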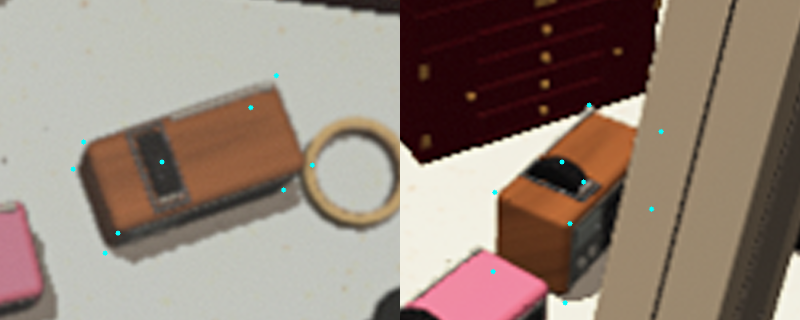

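The fit puts the wheel top near (511,-174,115) with yaw about 0.323. The top-camera pixel, the scene-camera pixel and the model agree to within a few mm. Next I move above it.

Request:
jog_arm([
  [0,0,0,0,0,1],
  [0.8,-0.65,0,0,0,0.04],
  [0.95,-0.8,0,0,0,0],
  [0.95,-0.8,0,0,0,0],
  [0.95,-0.8,0,0,0,0],
  [0.95,-0.8,0,0,0,0],
  [0.95,-0.8,0,0,0,0],
  [0.95,-0.8,0,0,0,0],
], jaw=1, force=40)

```text
t: 1.27
ee_pos: [404.1, -344.8, 231.6]
eef_rot: [[0.948, 0.317, 0.0], [0.317, -0.948, -0.0], [0.0, 0.001, -1.0]]
ft_force: [-0.1, 0.7, 0.8]
width: -0.001
grasp_force: 0.0
```

Request:
jog_arm([
  [0.95,-0.8,0,0,0,0],
  [0.95,-0.8,0,0,0,0],
  [0.9,-0.75,0,0,0,0],
  [0,0,0,0,0,0],
  [0,0,0,0,0,0],
])

```text
t: 1.68
ee_pos: [461.5, -251.4, 231.5]
eef_rot: [[0.947, 0.321, 0.0], [0.321, -0.947, -0.001], [-0.0, 0.0, -1.0]]
ft_force: [-0.7, 1.0, -0.7]
width: -0.002
grasp_force: 0.0
```

```bash
cat >> h.py <<'E'
def show(name,crop=None,mark=[]):
    from station import snapshot
    d=snapshot('wrist');np.savez(name+'.npz',**d)
    im=d['frame'][...,::-1].copy()
    for P in mark:
        cv2.circle(im,tuple(proj(d,P)[0].astype(int)),3,(255,255,0),-1)
    cv2.imwrite(f'pics/{name}.png',im);return d
E
python3 - <<'E'
from h import *
from station import *
s=sense();print(s['t'],s['ee_pos'],s['eef_rot'],s['ft_force'],s['width'])
d=show('w1',mark=[[511,-174,115]])
print(proj(d,[511,-174,115]))
for r in cut_out("volume_wheel","wrist"):print(r['conf'],r['bbox'])
E
```

```text
1.6833 [ 461.46091032 -251.44921871  231.48371199] [[ 9.47109308e-01  3.20911135e-01  4.87879738e-05]
 [ 3.20911118e-01 -9.47109182e-01 -5.01444496e-04]
 [-1.14711584e-04  4.90579353e-04 -9.99999873e-01]] [-0.68322643  0.98424734 -0.71595939] -0.0022352122306083274
[[244.03308779 108.0610482 ]]
0.77 [230.9, 65.1, 263.9, 145.6]
0.65 [4.2, 102.0, 7.3, 158.0]
```

View pics/w1.png

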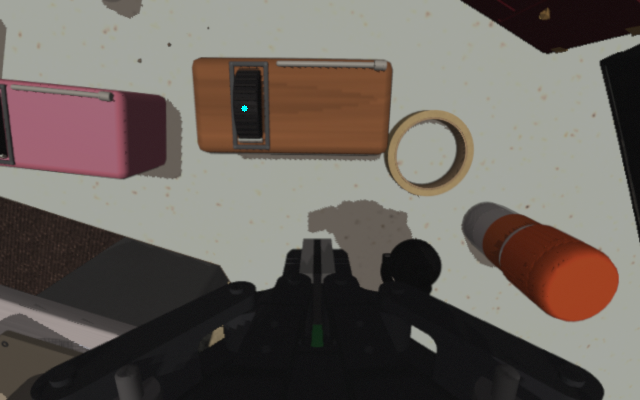

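The wrist view shows the wooden radio upright in the frame, with its wheel spanning about x 233–263, y 66–142. My mark is at (244,108), close to the wheel centre. I'll refine it from this view.

Run:
```python
from h import *
d=dict(np.load('w1.npz'))
f=d['frame'];hsv=cv2.cvtColor(f,cv2.COLOR_RGB2HSV);v=hsv[...,2]
print('dark wheel row scan', [ (y,[int(a) for a in np.nonzero(v[y,225:280]<55)[0][[0,-1]]+225]) for y in range(60,152,6) if (v[y,225:280]<55).any()])
print('col247',v[56:154:1,247].tolist())
b=((hsv[...,0]<18)&(hsv[...,1]>110)&(v>70)).astype(np.uint8);b[170:]=0;b[:,420:]=0
c=max(cv2.findContours(b,0,1)[0],key=cv2.contourArea);r=cv2.minAreaRect(c);print(r)
q=np.array([unproj(d,u,95) for u in cv2.boxPoints(r)]);print(q,q.mean(0),[np.linalg.norm(q[i]-q[i-1]) for i in range(4)],[np.arctan2(*(q[i]-q[i-1])[::-1]) for i in range(4)])
for u in((248,68),(248,141)):print(unproj(d,np.array(u,float),97))
print(unproj(d,np.array([247.5,105.]),115))
```

```text
dark wheel row scan [(66, [233, 256]), (72, [237, 259]), (78, [234, 260]), (84, [233, 261]), (90, [233, 261]), (96, [233, 261]), (102, [233, 262]), (108, [233, 264]), (114, [233, 262]), (120, [234, 262]), (126, [235, 262]), (132, [236, 262])]
col247 [159, 128, 91, 95, 95, 82, 72, 70, 67, 57, 57, 86, 71, 60, 46, 30, 24, 28, 31, 26, 24, 26, 30, 31, 25, 27, 26, 25, 32, 31, 24, 25, 27, 28, 30, 32, 30, 25, 31, 31, 33, 31, 33, 31, 25, 30, 39, 38, 35, 34, 33, 33, 33, 35, 33, 31, 30, 33, 32, 29, 28, 26, 24, 28, 30, 29, 20, 21, 24, 24, 29, 27, 25, 21, 22, 28, 27, 23, 19, 23, 28, 33, 70, 131, 122, 92, 72, 91, 88, 72, 69, 66, 60, 67, 82, 75, 63, 74]
((291.5250549316406, 105.33366394042969), (198.11380004882812, 93.50835418701172), 0.7489217519760132)
[[ 460.74384729 -135.98026175]
 [ 535.29861207 -119.45971634]
 [ 584.8608504  -272.82413907]
 [ 513.93401022 -300.34816548]] [ 523.70933    -207.15307066] [np.float64(172.75995255975874), np.float64(76.36322002281335), np.float64(161.1740103933778), np.float64(76.08014647142807)] [np.float64(1.8837653592864505), np.float64(0.2180658204207356), np.float64(-1.258223690339197), np.float64(-2.7714196447629735)]
[ 541.32384255 -164.78481649]
[ 484.78555908 -180.68922893]
[ 514.08096234 -175.95134833]
```

Request:
jog_arm([
  [0.745,-0.63,0,0,0,0],
  [0.745,-0.63,0,0,0,0],
  [0.745,-0.63,0,0,0,0],
  [0,0,0.88,0,0,0],
  [0,0,0.88,0,0,0],
  [0,0,0.88,0,0,0],
  [0,0,0.7,0,0,0],
  [0,0,0,0,0,0],
])

```text
t: 2.45
ee_pos: [502.2, -177.6, 126.4]
eef_rot: [[0.949, 0.315, -0.008], [0.315, -0.949, 0.004], [-0.007, -0.006, -1.0]]
ft_force: [-0.8, 0.2, -0.6]
width: 0.002
grasp_force: 0.0
```

Request:
jog_arm([
  [0,0,0,0,0,0],
  [0,0,0,0,0,0],
])

```text
t: 2.62
ee_pos: [507.0, -179.2, 132.3]
eef_rot: [[0.949, 0.316, 0.002], [0.316, -0.949, -0.001], [0.001, 0.001, -1.0]]
ft_force: [0.2, 0.1, 1.0]
width: -0.004
grasp_force: 0.0
```

Run:
```python
from h import *
from station import *
s=sense();print(s['t'],s['ee_pos'],s['ft_force'])
d=show('w2');t=s['ee_pos'];print(proj(d,t),proj(d,[512.5,-174.5,115]))
```

```text
2.6167 [ 506.96935102 -179.24555347  132.33777568] [0.21923686 0.088418   1.04356814]
[[318.35358157 258.06498564]] [[312.98207455 232.19117639]]
```

View pics/w2.png

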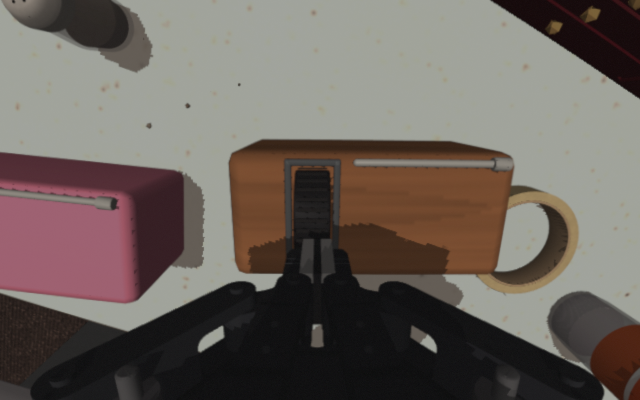

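The fingertip is at (318,258), just on the grille side of the wheel top and about 3 mm to the right of the wheel's mid-column (313). I'll shift it and descend.

Request:
jog_arm([
  [0,-0.09,0.3,0,0,0],
  [0,0,0.2,0,0,0],
  [0,0,0,0,0,0],
  [0,0,0,0,0,0],
  [0,0,0,0,0,0],
])

```text
t: 3.08
ee_pos: [505.5, -175.2, 116.2]
eef_rot: [[0.948, 0.318, 0.0], [0.318, -0.948, -0.0], [-0.0, 0.0, -1.0]]
ft_force: [0.0, 0.8, 0.6]
width: 0.003
grasp_force: 0.0
```

Request:
jog_arm([
  [0,0,0.1,0,0,0],
  [0,0,0,0,0,0],
  [0,0,0,0,0,0],
])

```text
t: 3.33
ee_pos: [506.1, -175.4, 113.7]
eef_rot: [[0.948, 0.318, 0.001], [0.318, -0.948, -0.0], [0.001, 0.001, -1.0]]
ft_force: [-0.0, 0.1, 3.8]
width: -0.002
grasp_force: 1.4
```

Request:
jog_arm([
  [0,0,0.02,0,0,0],
  [0.1,0,0,0,0,0],
  [0.1,0,0,0,0,0],
  [0.1,0,0,0,0,0],
  [0.1,0,0,0,0,0],
  [0,0,0,0,0,0],
  [0,0,0,0,0,0],
])

```text
t: 3.92
ee_pos: [517.4, -171.6, 112.7]
eef_rot: [[0.948, 0.318, 0.0], [0.318, -0.948, -0.001], [0.0, 0.001, -1.0]]
ft_force: [-0.1, -1.4, 4.1]
width: 0.002
grasp_force: 1.7
```

Request:
jog_arm([
  [0,0,-0.5,0,0,0],
  [0,0,-0.5,0,0,0],
  [-0.9,0,-0.5,0,0,0],
  [-0.9,0,0,0,0,0],
  [0,0,0,0,0,0],
  [0,0,0,0,0,0],
])

```text
t: 4.42
ee_pos: [464.1, -188.1, 156.8]
eef_rot: [[0.949, 0.316, -0.001], [0.316, -0.949, 0.002], [-0.001, -0.002, -1.0]]
ft_force: [0.7, 0.1, 0.1]
width: 0.001
grasp_force: 0.0
```

Run:
```python
from h import *
from station import *
s=sense();print(s['t'],s['ee_pos'],s['ft_force'])
d=show('w3');u=proj(d,[512.5,-174.5,115])[0].astype(int);print(u)
f=d['frame'][max(0,u[1]-50):u[1]+50,u[0]-60:u[0]+60,::-1];cv2.imwrite('pics/w3.png',cv2.resize(f,None,fx=5,fy=5,interpolation=2))
```

```text
4.4167 [ 464.12502406 -188.07394962  156.75106166] [0.66399057 0.06594596 0.09173376]
[322 145]
```

View pics/w3.png

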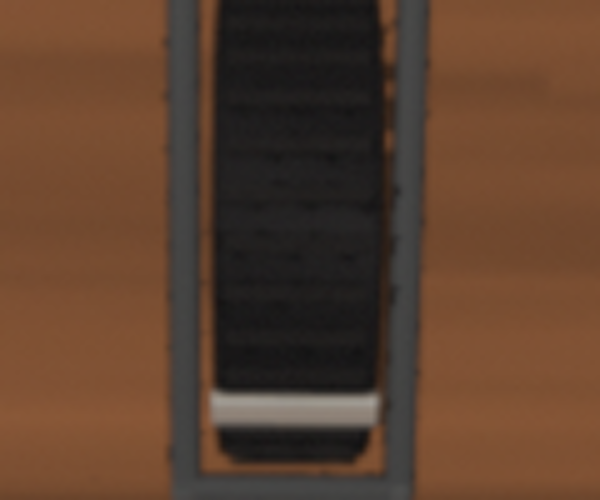

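The white mark is visible at wrist pixel (321,177), on the grille side. I'll convert its position to a wheel angle.

```bash
cat >> h.py <<'E'
def ang(d,w=(512.5,-174.5),yaw=.315):
    def pt(a): # deg before top
        a=np.radians(a);x=-32*np.sin(a);return [w[0]+x*np.cos(yaw),w[1]+x*np.sin(yaw),83+32*np.cos(a)]
    A=np.arange(-65,66,1.);U=np.array([proj(d,pt(a))[0] for a in A])
    I=cv2.remap(cv2.cvtColor(d['frame'],cv2.COLOR_RGB2GRAY),U[:,:1].astype(np.float32),U[:,1:].astype(np.float32),1).ravel()
    return [(int(a),int(i)) for a,i in zip(A,I) if i>90]
E
python3 - <<'E'
from h import *
print(ang(dict(np.load('w3.npz'))))
E
```

```text
[(33, 100), (34, 131), (35, 149), (36, 144), (37, 139), (38, 135), (39, 132), (40, 130), (41, 120), (42, 106)]
```

The mark is about 38° before the top, so one click is done. Two more of the same strokes follow.

Request:
jog_arm([
  [0.7,0,0,0,0,0],
  [0.7,0,0.5,0,0,0],
  [0,0,0.5,0,0,0],
  [0,0,0.3,0,0,0],
  [0,0,0,0,0,0],
  [0,0,0.2,0,0,0],
  [0,0,0,0,0,0],
  [0,0,0,0,0,0],
])

```text
t: 5.13
ee_pos: [505.4, -174.8, 113.0]
eef_rot: [[0.948, 0.317, 0.0], [0.317, -0.948, 0.001], [0.001, -0.001, -1.0]]
ft_force: [-0.6, 1.9, 3.1]
width: -0.0
grasp_force: 1.6
```

Request:
jog_arm([
  [0.1,0,0,0,0,0],
  [0.1,0,0,0,0,0],
  [0.1,0,0,0,0,0],
  [0.1,0,0,0,0,0],
  [0,0,0,0,0,0],
  [0,0,0,0,0,0],
])

```text
t: 5.63
ee_pos: [517.3, -171.4, 112.7]
eef_rot: [[0.948, 0.318, 0.0], [0.318, -0.948, -0.0], [0.0, 0.0, -1.0]]
ft_force: [-0.8, 2.5, 3.7]
width: -0.002
grasp_force: 1.7
```

Request:
jog_arm([
  [0,0,-0.5,0,0,0],
  [0,0,-0.5,0,0,0],
  [-0.9,0,-0.5,0,0,0],
  [-0.9,0,0,0,0,0],
  [0,0,0,0,0,0],
  [0,0,0,0,0,0],
])

```text
t: 6.13
ee_pos: [464.9, -189.2, 157.3]
eef_rot: [[0.949, 0.316, 0.0], [0.316, -0.949, -0.001], [-0.0, 0.001, -1.0]]
ft_force: [-0.0, -0.2, -0.0]
width: 0.0
grasp_force: 0.0
```

Run:
```python
from h import *
d=show('w4');print(ang(d))
```

```text
[(14, 93), (15, 143), (16, 157), (17, 160), (18, 160), (19, 160), (20, 158), (21, 153), (22, 125)]
```

Two clicks done (mark at 18–20°). Third:

Request:
jog_arm([
  [0.7,0,0,0,0,0],
  [0.7,0,0.5,0,0,0],
  [0,0,0.5,0,0,0],
  [0,0,0.3,0,0,0],
  [0,0,0,0,0,0],
  [0,0,0.2,0,0,0],
  [0,0,0,0,0,0],
  [0,0,0,0,0,0],
])

```text
t: 6.85
ee_pos: [505.6, -175.0, 113.1]
eef_rot: [[0.948, 0.317, 0.001], [0.317, -0.948, 0.001], [0.001, -0.001, -1.0]]
ft_force: [-0.4, 2.7, 3.7]
width: -0.002
grasp_force: 1.6
```

Request:
jog_arm([
  [0.1,0,0,0,0,0],
  [0.1,0,0,0,0,0],
  [0.1,0,0,0,0,0],
  [0.1,0,0,0,0,0],
  [0,0,0,0,0,0],
  [0,0,0,0,0,0],
])

```text
t: 7.35
ee_pos: [517.2, -171.4, 112.7]
eef_rot: [[0.948, 0.318, 0.0], [0.318, -0.948, -0.0], [0.0, 0.0, -1.0]]
ft_force: [-1.8, 2.2, 5.1]
width: -0.0
grasp_force: 1.7
```

Request:
jog_arm([
  [0,0,-0.5,0,0,0],
  [0,0,-0.5,0,0,0],
  [-0.9,0,-0.5,0,0,0],
  [-0.9,0,-0.5,0,0,0],
  [0,0,0,0,0,0],
  [0,0,0,0,0,0],
  [0,0,0,0,0,0],
])

```text
t: 7.93
ee_pos: [466.0, -189.0, 172.2]
eef_rot: [[0.948, 0.317, 0.001], [0.317, -0.948, -0.001], [0.0, 0.001, -1.0]]
ft_force: [0.8, 0.2, 0.0]
width: 0.002
grasp_force: 0.0
```

Run:
```python
from h import *
d=show('w5');print(ang(d))
u=proj(d,[512.5,-174.5,115])[0].astype(int)
f=d['frame'][max(0,u[1]-60):u[1]+60,u[0]-80:u[0]+80,::-1];cv2.imwrite('pics/w5.png',cv2.resize(f,None,fx=4,fy=4,interpolation=2))
```

```text
[(-5, 113), (-4, 153), (-3, 164), (-2, 165), (-1, 165), (0, 165), (1, 161), (2, 144), (3, 94)]
```

View pics/w5.png

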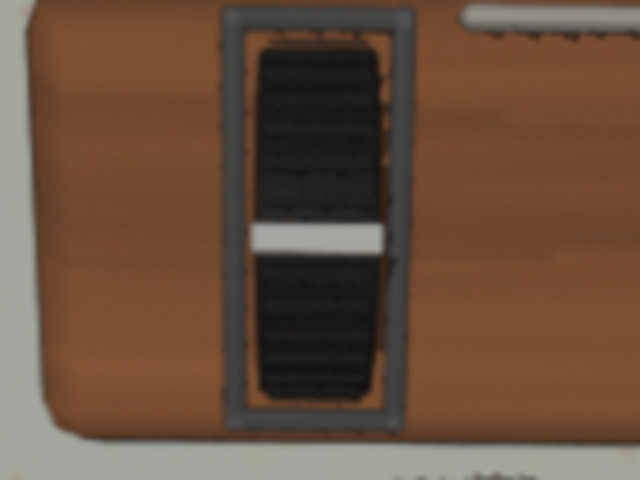

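The white mark sits at the top of the wheel (crop 317,238; about 0 to -1°), and the finger is clear of it.

```bash
python3 -c "
from station import *
print(sign_off())"
```

```text
the job is handed in; nothing more can be done
None
```

I rolled the wooden radio's wheel up three clicks, its white mark is now at the top within about 1°, the finger is clear, the dimmer was never touched, and I handed the job in at about 8 s.

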